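# Prise up a stock box lid and hold it open for a count

### The arm

A 6-joint arm with a two-finger parallel gripper is mounted at the origin on the work surface. World frame = base frame: x ahead of the robot, y to its left, z up, the work surface at z = 0. Lengths are in mm, angles in rad, forces in N, time in s.
With the tool pointing down it reaches from about 350 to 725 mm from the base axis. Payload 4.3 kg.
Tool frame: the origin (TCP) lies on the centre line of the jaws, within the pads' length; the fingertips stand ahead of it and the grasp point (between the pads) lies 5 mm behind it (manip.tip_extent is the z of the fingertips in the tool frame, in mm); z points along the fingers, y is the direction in which the jaws open and shut (so a half turn about z gives the same grasp; the last joint's range is limited). The gripper opens to 85 mm and grips with 20 to 120 N. Pads are 22 mm wide; open, the fingers measure 114 mm over their backs; the gripper's body (76 mm by 85 mm) begins 54 mm behind the grasp point. The pads swing forward as they close: fully open they stand 13 mm farther back than shut.
Start: joints at [1.148, 0.377, 0.081, 1.274, 0, 1.46], TCP at [176.949, 547.135, 220.529] pointing down, gripper open.
Joint ranges: [-2.72, 2.72], [-0.84, 1.66], [-1.02, 1.22], [-1.77, 2.12], [-1.37, 1.28], [-3.14, 3.14]. Speed limits (rad/s): [2.57, 2.57, 3.14, 3.14, 3.14, 3.14].

### API

Orientations are given as a rotation vector (axis times angle).
In Python, from bench import monitor, viewer, manip gives the robot as it stands.
- The arm moves only by the tool play_rows, never from a script. Its argument "plan" is a list of rows, each a list of 7 numbers: the shift along the tool's x, y, z in m, then the turn, a rotation vector about the tool's x, y, z in degrees, then the opening, from 0 (shut) to 1 (fully open). A call has 1 to 8 rows; each row shifts and turns the commanded pose from where the row before left it, along the tool's axes as they then stand; what a row does not reach is not made up. A row lasts 1/8 s, in which the tool goes at most 62.5 mm and 10.7 degrees, less where a joint would pass 70% of its speed; a pose out of reach is approached as far as the arm can. A call is refused whole if a number of a shift passes 0.0625 or a number of a turn 10.7, either way. A call with a gripper value outside its range is refused whole. The fingers move at their own pace and stop on an object; "newtons" is the grip in N (left out, the last holds). Time passes only in rows, so rows that do not move let the fingers close. It gives the time, the measured TCP pose, the force and the opening at its end, in the units of the state.
- monitor.sense(): the state, without advancing time (a new reading comes with each control period).
- viewer.capture(name): name is "side" or "top"; returns a dict with "image" (480x640x3 uint8, red, green, blue), "depth" (480x640 float32, mm along the optical axis (not along the pixel's ray), 0 where there is no reading), "mtx" (3x3 intrinsics, pixels), "dist" ([k1, k2, p1, p2, k3] as OpenCV has them; the pictures are not rectified), "rvec" (rotation vector, rad) and "tvec" (3), from world to camera coordinates, as OpenCV has them. Camera axes: x right, y down, z forward; pixel columns grow to the right and rows downward; lengths in mm; the calibration is good to about 2 mm. A picture is of the moment at which its call begins.
- manip.close_job(): hands the job in, once; it reports no verdict.
The state is a dict: "t": time; "joint_positions": joint angles; "joint_vel": joint speeds; "tau": joint torques, N m; "tool_pos": TCP position; "tcp_rot": TCP orientation; "force": force on the tool from outside, world axes, zero at the start; "torque": the same for the moment, N m; "opening": finger opening in mm.
Only numpy, scipy, OpenCV 4.12 (cv2) and the standard library are available. Lean on these libraries where they do the work, as an engineer would, in place of code of your own. Each camera call takes 0.05 s, during which the arm holds its last target. There are 200 camera calls.

### The job

Take the flat-bladed opener, put its blade in through the notch under the lid of the metal stock box, lever the lid up and hold it open at 40 degrees so that the packs inside can be counted. The lid springs shut by itself, so finish while still holding it there, steady, on the blade alone, with the opener gripped and not leaning on the box. Never touch the lid with the gripper or arm, and leave the carton, bottle and tape roll where they stand.

Things in the scene. Friction and masses are not known exactly. Their poses are not given: they have to be found in the camera images.
- opener: loose hand tool, 200 long, 140 g, lying flat on the bench: black square handle 110 long (x), 22 wide (y), 28 high (z), and a flat steel blade 3 thick, 32 wide that sticks out 90 beyond the handle's front end along +x, at mid-height of the handle. Origin: underside of the handle, 30 behind its front end, close to the centre of mass. x points from handle to blade tip, z up.
- grip (a point): middle of the opener's handle cross-section, 14 above the origin of the opener; the handle reaches 30 ahead of it and 80 behind it. Axes as the opener's. Grip here, closing across the 22 width, firmly (about 40 N).
- blade_tip (a point): middle of the front edge of the opener's blade, 120 ahead of point grip, at mid-thickness of the blade (blade 1.5 above and below). Axes as the opener's.
- box_body: bare metal stock box, 170 deep (x) by 200 wide (y), top rim 100 above the bench, walls 4, fixed through a plywood foot board (8 thick, 190 by 250). Origin: at bench level under the box's centre; x points from its front (notched, nearer the robot) wall to its hinge wall, z up. Packs inside reach 52 above the bench.
- notch (a point): centre of the opening of the pry notch, in the outer face of the front wall: a cut-out 110 wide and 18 high straight through the 4 wall at its top middle, bounded above by the closed lid's underside (9 above this point) and below by the cut wall (9 below). Axes as the box's; the blade goes in along +x.
- lid_plate: grey sheet lid, 180 by 206 by 5, with a paper label and no handle, closed level on the rim at the start; it sticks out 10 in front of the notched wall. Origin: on the hinge axis; the plate lies along its own -x, its underside at own z = 0.
- lid_hinge (a point): middle of the hinge axis, on the top edge of the box's far wall, 100 above the bench; the axis runs along the box's y. Axes turn with the lid.
- lid_edge (a point): middle of the lid's free edge, on its underside, 180 from the hinge axis.
- lid (a joint): opening angle of the lid in rad: 0 closed and level, growing as the free edge rises, stop at 1.3. A light spring and the lid's weight shut it from every angle; it takes about 2 to 4 N under the free part to hold it.
- carton: bystander: small plain carton 75 by 55 by 40, origin under its centre
- bottle: bystander: grey bottle 56 across, 150 tall, origin under its centre
- tape_roll: bystander: tube-like roll 90 across, 48 tall, standing on its end, origin under its centre
Not all that is in view belongs to the job. There is more than one size of the opener; the job needs the smaller.

How it is judged (in metres and radians):
On the way, in this order (a step that is already met when the one before it is completed fails the run):
1. the opener is picked up in the gripper, clear of the bench, with the lid still shut (height (world z) of grip above 0.045 m and contact force between the fingers and opener above 2 N and value of joint lid below 0.05 rad), for 0.2 s.
2. the lid is levered up by the opener held in the gripper (value of joint lid above 0.1 rad and contact force between opener and lid_plate above 0.3 N and contact force between the fingers and opener above 2 N), for 0.2 s.
At the end, for the whole second after the job is handed in: Lid still at 40 degrees, give or take 6 (0.593 to 0.803 rad), carried by the opener (over 0.5 N), which is gripped (over 2 N), its grip point over 100 mm above the bench, not leaning on the box (under 0.5 N); carton, bottle, tape roll upright within 30 mm of their starts (value of joint lid between 0.593 and 0.803 rad and velocity of joint lid between -0.05 and 0.05 rad/s and contact force between opener and lid_plate above 0.5 N and contact force between the fingers and opener above 2 N and contact force between opener and box_body below 0.5 N and height (world z) of grip above 0.1 m and distance of each of carton, bottle, tape_roll from where it was at the start of the episode below 0.03 m and angle between each of carton, bottle, tape_roll's own z axis and vertical below 0.2 rad); the arm keeps its last pose, push and grip.
It fails at once if the gripper or arm touches the lid (contact force between any of the fingers, the arm and lid_plate above 0.5 N).
It fails at once if the carton, bottle or tape roll is moved by more than 30 mm or tipped over (distance of any of carton, bottle, tape_roll from where it was at the start of the episode above 0.03 m or angle between any of carton, bottle, tape_roll's own z axis and vertical above 0.35 rad).
It also fails if it takes over 51 s, if anything falls off the work surface, if the arm or the gripper's body presses on something with over 40 N, if the wrist force passes 120 N, or if a joint passes its speed limit or range.

## Working session

There is one attempt and no reset: what is moved stays moved. The work goes in short steps, Python scripts to look and compute and a tool call to move; the robot and the scene stay as the last step left them, time stands still between calls to the robot, and variables do not carry over. Pictures are saved under pics/ and viewed, about 8 in all and at most 12, crops included, and the job is handed in when it is done.

Besides the shell and the picture viewer there is one more tool, called after ">>>" as name(argument=value, ...) on one line, values as JSON. play_rows: Moves the arm, as the interface text tells. Its arguments: {"type":"object","properties":{"plan":{"type":"array"},"newtons":{"type":"number"}},"required":["plan"]}

```bash
mkdir -p pics; cat > h.py <<'E'
import numpy as np, cv2
from bench import monitor, viewer, manip
from scipy.spatial.transform import Rotation as R
def cap(n):
    c=viewer.capture(n); np.savez(f'{n}.npz',**c); return c
def load(n): return dict(np.load(f'{n}.npz'))
def save(c,name): cv2.imwrite(f'pics/{name}.png',c[...,::-1])
def pw(c,u,v,depth=None):
    """pixel -> world by depth"""
    d=c['depth'][int(round(v)),int(round(u))] if depth is None else depth
    p=cv2.undistortPoints(np.array([[[u,v]]],float),c['mtx'],c['dist'])[0,0]
    X=np.array([p[0]*d,p[1]*d,d]); Rm=cv2.Rodrigues(c['rvec'])[0]
    return Rm.T@(X-c['tvec'].ravel())
def pz(c,u,v,z):
    """pixel -> world on plane z"""
    p=cv2.undistortPoints(np.array([[[u,v]]],float),c['mtx'],c['dist'])[0,0]
    Rm=cv2.Rodrigues(c['rvec'])[0]; o=-Rm.T@c['tvec'].ravel(); r=Rm.T@np.array([p[0],p[1],1])
    return o+r*(z-o[2])/r[2]
E
python3 - <<'E'
from h import *
for n in('top','side'):
    c=cap(n); save(c['image'],n+'0')
    Rm=cv2.Rodrigues(c['rvec'])[0]; print(n,-Rm.T@c['tvec'].ravel(),Rm[2])
print(monitor.sense(), manip.tip_extent)
E
```

```text
top [ 390.97605481   -2.15798935 1350.1986862 ] [ 0.13662694  0.00695688 -0.99059814]
side [-220.36210702 -773.47118047 1080.41863298] [ 0.53334652  0.53307209 -0.65679192]
{'t': 0.1, 'joint_positions': array([1.14771915e+00, 3.78013972e-01, 7.97666037e-02, 1.27438721e+00,
       1.42631852e-05, 1.46051307e+00]), 'joint_vel': array([ 0.00143431, -0.00269325,  0.00295222, -0.00076256, -0.00045401,
        0.000989  ]), 'tau': array([ 1.80724168e-03, -4.64692032e+01,  2.70582998e+01,  1.20049625e-02,
       -4.95144934e-05, -7.26709828e-06]), 'tool_pos': array([176.67081632, 546.55544441, 219.64338393]), 'tcp_rot': array([-4.89257199e-01, -3.10275588e+00,  2.77910105e-03]), 'force': array([-0.84611721,  0.47274373,  0.27270192]), 'torque': array([0.04823145, 0.0168076 , 0.0120129 ]), 'opening': 85.17113409051449} 14.0
```

View pics/top0.png

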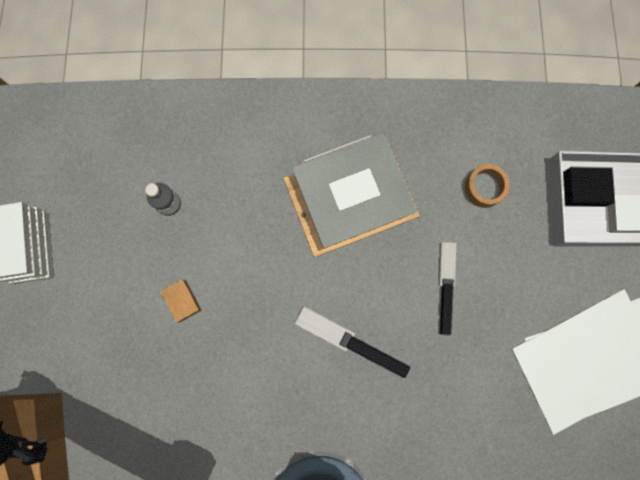

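View pics/side0.png

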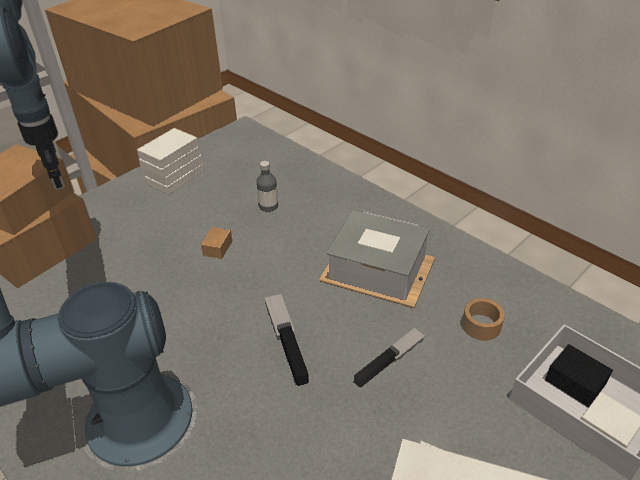

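The top view (camera above, image up = +x, left = +y) shows two openers. The large one spans (297,316)–(408,370) and the small one spans (449,243)–(446,333). The small one is what the job needs. The box lid has corners near (294,168), (385,136), (417,210) and (323,248). Its long front edge faces the robot, at the bottom. The bystanders are the bottle (160,198), carton (181,300) and tape roll (488,186).

```bash
python3 - <<'E'
from h import *
c=load('top'); im=c['image']
a=cv2.resize(im[130:260,280:425],None,fx=4,fy=4,interpolation=cv2.INTER_CUBIC)
b=cv2.resize(im[235:340,425:470],None,fx=4,fy=4,interpolation=cv2.INTER_CUBIC)
o=np.zeros((520,580+180,3),np.uint8); o[:a.shape[0],:580]=a; o[:420,580:]=b
save(o,'crop1')
for n,p,z in [('large tip',(302,316),14),('large rear',(408,370),28),('tip',(449,243),14),('rear',(446,333),28),('front',(447,284),28)]:
    print(n,pz(c,*p,z),pw(c,*p))
for p in [(355,205),(310,180),(400,205)]: print('lid',pw(c,*p))
print('handle top',pw(c,446,310),pw(c,446,325),'blade',pw(c,448,255),'bench',pw(c,430,300))
E
```

```text
large tip [405.26153759  39.87364915  14.        ] [405.13956212  39.5147653   25.40902757]
large rear [ 291.7332362 -184.574581    28.       ] [ 292.26406299 -183.598877     35.07213383]
tip [ 563.72428334 -279.4006582    14.        ] [ 563.25901791 -278.6539563    17.59880426]
rear [ 369.15635512 -266.40052982   28.        ] [ 369.12154984 -266.82203131   25.89091976]
front [ 473.42224186 -270.23026107   28.        ] [ 473.52689241 -270.57053043   26.32170747]
lid [629.47185734 -69.36456476 105.00322765]
lid [681.55253536  22.69699822 104.21799467]
lid [ 629.98373689 -161.45742493  104.60254613]
handle top [ 417.91623581 -266.85264606   29.24701017] [ 386.08243127 -267.50784504   23.60691491] blade [ 536.76155623 -275.38215187   19.82089643] bench [ 440.45272818 -238.31385961   -2.80798329]
```

View pics/crop1.png

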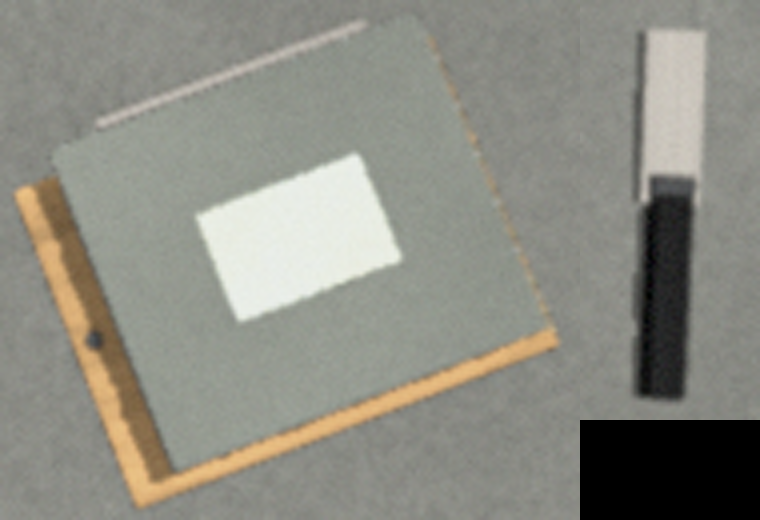

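The crop shows the small opener with its blade ahead (+x) and its width fitting 32/22. The lid's hinge strip is on the far side. Next I compute the poses from these edges.

```bash
python3 - <<'E'
from h import *
c=load('top')
k=lambda x,y:((x+.5)/4+280-.5,(y+.5)/4+130-.5)
k2=lambda x,y:((x-580+.5)/4+425-.5,(y+.5)/4+235-.5)
L={n:pz(c,*k(*p),105) for n,p in dict(fl=(173,474),fr=(555,331),bl=(52,150),br=(415,15)).items()}
for n in L: print(n,L[n].round(1))
d=lambda a,b:np.linalg.norm(a-b)
print('w',d(L['fl'],L['fr']),d(L['bl'],L['br']),'depth',d(L['fl'],L['bl']),d(L['fr'],L['br']))
v=L['fl']-L['fr'];print('yaw from y', np.degrees(np.arctan2(-v[0],v[1])))
v=L['bl']-L['br'];print('yaw from y back', np.degrees(np.arctan2(-v[0],v[1])))
for a,b in(('fl','bl'),('fr','br')):
  v=L[b]-L[a];print('yaw from x', np.degrees(np.arctan2(v[1],v[0])))
F=[pz(c,*k(*p),8) for p in((138,506),(558,345),(18,187))]; print('foot',F, d(F[0],F[1]),d(F[0],F[2]))
v=F[0]-F[1];print('yaw foot', np.degrees(np.arctan2(-v[0],v[1])));v=F[2]-F[0];print(np.degrees(np.arctan2(v[1],v[0])))
for n,p,z in(('tipL',(643,30),15.5),('tipR',(706,30),15.5),('rearR',(685,399),28),('rearL',(645,399),28),('frR',(693,180),28),('frL',(653,180),28)): print(n,pz(c,*k2(*p),z).round(1))
E
```

```text
fl [540.7  -4.1 105. ]
fr [ 614.8 -198.9  105. ]
bl [708.5  58.7 105. ]
br [ 781.7 -129.5  105. ]
w 208.3403759072888 201.8710682612199 depth 179.1282819942062 180.76408040714455
yaw from y 20.82112065708216
yaw from y back 21.261938129337285
yaw from x 20.5237677403897
yaw from x 22.5791697868906
foot [array([534.85381762,  14.63700569,   8.        ]), array([ 624.43179586, -215.71486803,    8.        ]), array([712.12941891,  82.00073299,   8.        ])] 247.15622571760395 189.64311368681643
yaw foot 21.249791225732626
20.806508256864742
tipL [ 565.4 -260.1   15.5]
tipR [ 565.5 -294.9   15.5]
rearR [ 366.2 -276.9   28. ]
rearL [ 366.3 -255.3   28. ]
frR [ 482.8 -283.2   28. ]
frL [ 482.8 -261.5   28. ]
```

```bash
cat >> h.py <<'E'
def cur():
    s=monitor.sense(); return np.array(s['tool_pos']),R.from_rotvec(s['tcp_rot']),s
def tgt(yaw,pitch=0,flip=1):
    """tool pointing down, tool x along +-(yaw) direction; pitch>0: nose of opener up (deg)"""
    a=np.radians(yaw); x=flip*np.array([np.cos(a),np.sin(a),0]); z=np.array([0,0,-1.])
    m=np.stack([x,np.cross(z,x),z],1)
    y=np.array([-np.sin(a),np.cos(a),0])
    return R.from_rotvec(-np.radians(pitch)*y)*R.from_matrix(m)
def to(p,rot=None):
    """print shift (mm, tool axes) first, then turn (deg, tool axes)"""
    q,r,s=cur(); t=r.inv().apply(np.array(p)-q)
    print('t %.2f pos'%s['t'],q.round(1),'open %.1f'%s['opening'],'F',s['force'].round(2),'T',s['torque'].round(2))
    print('shift mm',t.round(1),'|%.1f|'%np.linalg.norm(t))
    if rot is not None: print('turn deg',np.degrees((r.inv()*rot).as_rotvec()).round(2))
E
python3 - <<'E'
from h import *
q,r,s=cur(); print(r.as_matrix().round(3))
for f in(1,-1): to([430,100,220],tgt(-3.2,0,f))
to([446,-271,220])
print(r.inv().apply(np.array([446,-271,220])-np.array([430,100,220])))
print(manip.tip_extent,[a for a in dir(manip) if a[0]!='_'])
E
```

```text
[[-0.951  0.308 -0.001]
 [ 0.308  0.951 -0.002]
 [ 0.    -0.002 -1.   ]]
t 0.10 pos [176.7 546.6 219.6] open 85.2 F [-0.85  0.47  0.27] T [0.05 0.02 0.01]
shift mm [-3.785e+02 -3.469e+02  2.000e-01] |513.4|
turn deg [-4.0000e-02  1.5000e-01  1.6528e+02]
t 0.10 pos [176.7 546.6 219.6] open 85.2 F [-0.85  0.47  0.27] T [0.05 0.02 0.01]
shift mm [-3.785e+02 -3.469e+02  2.000e-01] |513.4|
turn deg [ -0.1   -0.03 -14.72]
t 0.10 pos [176.7 546.6 219.6] open 85.2 F [-0.85  0.47  0.27] T [0.05 0.02 0.01]
shift mm [-507.8 -695.     0.8] |860.8|
[-129.38715627 -348.07412264    0.60740304]
14.0 ['Unreachable', 'close_job', 'tip_extent']
```

>>> play_rows(plan=[[-0.038,-0.035,0,0,0,0,0.55],[-0.038,-0.035,0,0,0,0,0.55],[-0.038,-0.035,0,0,0,0,0.55],[-0.038,-0.035,0,0,0,0,0.55],[-0.038,-0.035,0,0,0,0,0.55],[-0.038,-0.035,0,0,0,0,0.55],[-0.038,-0.035,0,0,0,0,0.55],[-0.038,-0.035,0,0,0,0,0.55]], newtons=60)

```text
t: 1.1
tool_pos: [380.3, 185.6, 220.3]
tcp_rot: [-0.489, -3.103, -0.0]
force: [1.8, 0.3, 0.1]
opening: 46.8
```

>>> play_rows(plan=[[-0.038,-0.035,0,0,0,0,0.55],[-0.038,-0.035,0,0,0,0,0.55],[-0.0215,-0.058,0,0,0,0,0.55],[-0.0215,-0.058,0,0,0,0,0.55],[-0.0215,-0.058,0,0,0,0,0.55],[-0.0215,-0.058,0,0,0,0,0.55],[-0.0215,-0.058,0,0,0,0,0.55],[-0.0215,-0.058,0,0,0,0,0.55]])

```text
t: 2.1
tool_pos: [446.0, -275.5, 220.2]
tcp_rot: [-0.49, -3.103, -0.001]
force: [1.3, -0.7, 0.6]
opening: 46.8
```

>>> play_rows(plan=[[0,0,0,0,0,-7.4,0.55],[0,0,0,0,0,-7.4,0.55],[0,0,0,0,0,0,0.55],[0,0,0,0,0,0,0.55]])

```text
t: 2.6
tool_pos: [446.3, -273.3, 220.2]
tcp_rot: [-0.088, -3.14, -0.001]
force: [-0.2, 0.3, 0.7]
opening: 47.3
```

```bash
python3 - <<'E'
from h import *
to([446,-271,100],tgt(-3.2,0,-1)); print(manip.tip_extent, cur()[2]['joint_positions'])
E
```

```text
t 2.60 pos [ 446.3 -273.3  220.2] open 47.3 F [-0.15  0.33  0.65] T [-0.01  0.01  0.03]
shift mm [  0.4   2.3 120.2] |120.3|
turn deg [ 0.02 -0.03 -0.01]
14.0 [-6.70806981e-01  2.72334299e-01 -6.77767744e-02  1.23129111e+00
  6.47762831e-05 -6.14773594e-01]
```

>>> play_rows(plan=[[0,0.002,0.05,0,0,0,0.55],[0,0,0.05,0,0,0,0.55],[0,0,0.04,0,0,0,0.55],[0,0,0.02,0,0,0,0.55],[0,0,0,0,0,0,0.55]])

```text
t: 3.22
tool_pos: [445.1, -270.1, 58.9]
tcp_rot: [-0.086, -3.137, -0.004]
force: [0.8, 0.2, 1.3]
opening: 46.9
```

```bash
python3 - <<'E'
from h import *
to([446,-271,17],tgt(-3.2,0,-1))
c=cap('side'); save(cv2.resize(c['image'][300:420,330:450],None,fx=5,fy=5,interpolation=cv2.INTER_CUBIC),'s1')
E
```

```text
t 3.23 pos [ 445.1 -270.1   58.9] open 46.9 F [0.8  0.16 1.35] T [-0.   -0.03 -0.01]
shift mm [-1.  -0.9 41.9] |41.9|
turn deg [ 0.14 -0.19  0.05]
```

View pics/s1.png

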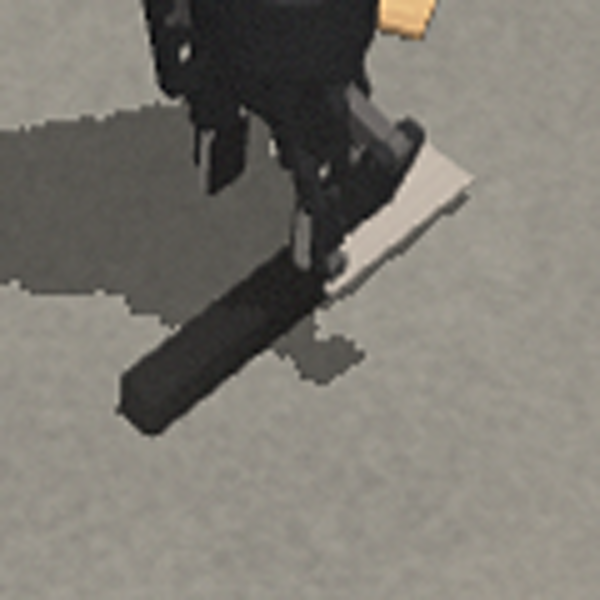

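The fingers straddle the handle, with one on each side at (315,265) and (220,170) of the crop. I'm going lower.

>>> play_rows(plan=[[-0.001,-0.001,0.02,0,0,0,0.55],[0,0,0.016,0,0,0,0.55],[0,0,0,0,0,0,0.55]])

```text
t: 3.65
tool_pos: [447.7, -272.7, 25.0]
tcp_rot: [0.086, 3.14, 0.0]
force: [-0.1, 0.5, 1.3]
opening: 47.3
```

>>> play_rows(plan=[[0,0,0.003,0,0,0,0.55],[0,0,0.002,0,0,0,0.55],[0,0,0,0,0,0,0.55]])

```text
t: 4.03
tool_pos: [447.8, -272.8, 19.9]
tcp_rot: [0.086, 3.14, -0.0]
force: [-0.0, 0.7, -0.1]
opening: 46.9
```

>>> play_rows(plan=[[0,0.001,0.002,0,0,0,0.55],[0,0,0,0,0,0,0.35],[0,0,0,0,0,0,0],[0,0,0,0,0,0,0],[0,0,0,0,0,0,0],[0,0,0,0,0,0,0]])

```text
t: 4.78
tool_pos: [447.5, -271.6, 17.4]
tcp_rot: [-0.086, -3.14, -0.0]
force: [-0.3, -1.0, 0.0]
opening: 0.3
```

>>> play_rows(plan=[[0,0,-0.01,0,0,0,0],[0,0,-0.03,0,0,0,0],[0,0,-0.05,0,0,0,0],[0,0,-0.05,0,0,0,0],[0,0,0,0,0,0,0],[0,0,0,0,0,0,0]])

```text
t: 5.52
tool_pos: [447.6, -271.7, 157.7]
tcp_rot: [0.086, 3.14, -0.0]
force: [0.3, 0.1, 0.8]
opening: 0.3
```

```bash
python3 - <<'E'
from h import *
to([446,-271,160],tgt(-3.2,0,-1))
c=cap('side'); save(cv2.resize(c['image'][200:400,300:520],None,fx=3,fy=3,interpolation=cv2.INTER_CUBIC),'s2')
c=cap('top'); save(c['image'],'t2')
E
```

```text
t 5.53 pos [ 447.6 -271.7  157.7] open 0.3 F [0.28 0.08 0.84] T [0.02 0.02 0.02]
shift mm [ 1.6  0.6 -2.3] |2.9|
turn deg [-0.02  0.03  0.08]
```

View pics/s2.png

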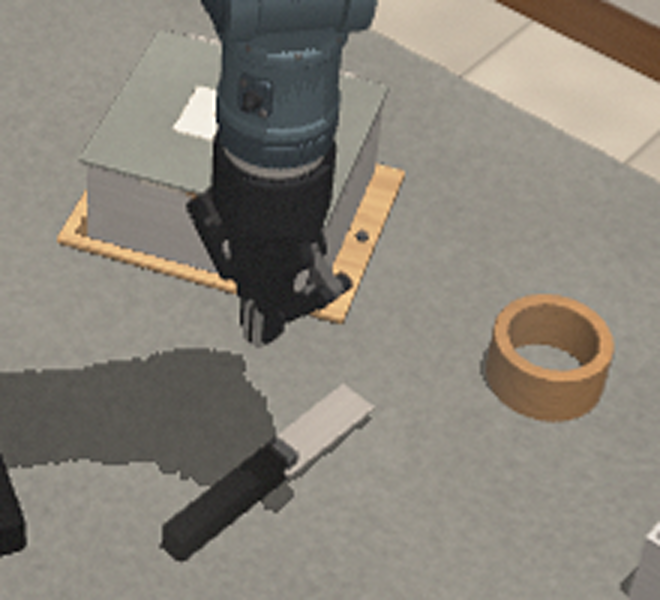

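The gripper closed on nothing (opening 0.3) and the opener is still on the bench, at s2 (165–375, 385–560). Next I cross-check the opener and the fingertip between the two cameras.

```bash
python3 - <<'E'
from h import *
s=load('side');t=load('top')
pr=lambda c,p:cv2.projectPoints(np.array([p],float),c['rvec'],c['tvec'],c['mtx'],c['dist'])[0].ravel().round(1)
q,r,_=cur()
for e in(-10,0,14,27): print(e,'tip px side',pr(s,q+r.apply([0,0,e])),'top',pr(t,q+r.apply([0,0,e])))
for n,p in dict(tip=(565.5,-277.5,15.5),rear=(366.2,-266,28),grip=(446,-271,28)).items(): print(n,pr(s,p),pr(t,p))
i=lambda x,y:((x+.5)/3+299.5,(y+.5)/3+199.5)
for n,p,z in(('tipL',(345,385),15.5),('tipR',(374,407),15.5),('rear',(170,535),28)): print(n,i(*p),pz(s,*i(*p),z),pw(s,*i(*p)))
m=t['image']
save(cv2.resize(m[230:345,380:520],None,fx=5,fy=5,interpolation=cv2.INTER_CUBIC),'t2c')
E
```

```text
-10 tip px side [386.3 313. ] top [462.  293.4]
0 tip px side [386.1 316.3] top [460.8 293.7]
14 tip px side [385.7 320.9] top [459.2 294. ]
27 tip px side [385.4 325.1] top [457.8 294.4]
tip [418.9 331. ] [448.3 242.1]
rear [356.5 376.9] [445.8 334.4]
grip [382.9 356.3] [447.6 296.8]
tipL (414.6666666666667, 328.0) [ 566.00700894 -265.02933274   15.5       ] [ 5.77601832e+02 -2.57532480e+02 -2.01969075e-01]
tipR (424.3333333333333, 335.33333333333337) [ 563.87451935 -294.37456076   15.5       ] [ 562.70686195 -295.08789229   17.08556753]
rear (356.3333333333333, 378.0) [ 363.85420614 -267.677426     28.        ] [ 365.39441645 -266.34396657   25.22543519]
```

View pics/t2c.png

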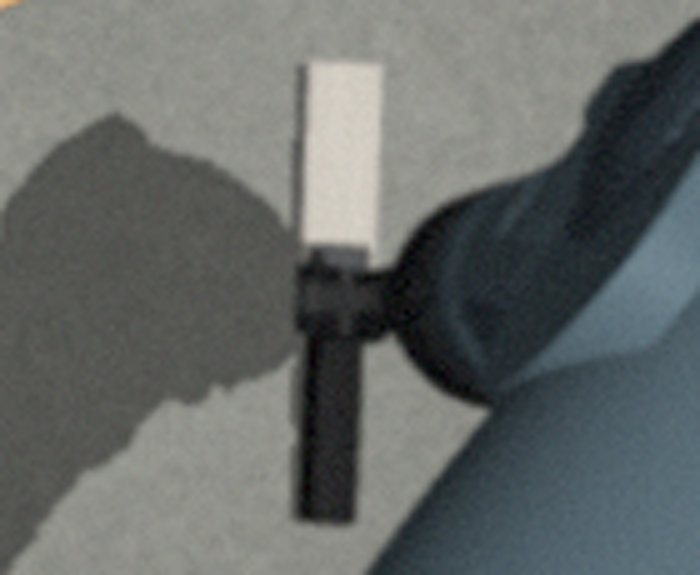

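```bash
python3 - <<'E'
from h import *
s=load('side'); print(cur()[0])
for v in range(300,320,2):
    print(v,[tuple(int(x) for x in pw(s,u,v)) for u in(382,385,387,390)])
E
```

```text
[ 446.6431062  -270.9791319   156.27056697]
300 [(439, -263, 204), (434, -274, 215), (434, -279, 219), (436, -285, 222)]
302 [(433, -268, 206), (436, -273, 208), (434, -280, 214), (440, -282, 212)]
304 [(436, -266, 197), (435, -274, 203), (436, -278, 206), (439, -283, 207)]
306 [(435, -267, 192), (434, -275, 199), (438, -277, 197), (439, -283, 201)]
308 [(434, -268, 188), (436, -274, 191), (441, -275, 189), (441, -282, 194)]
310 [(436, -267, 181), (435, -275, 188), (438, -278, 187), (441, -283, 188)]
312 [(437, -267, 173), (436, -275, 181), (439, -277, 179), (441, -283, 182)]
314 [(559, -173, 0), (433, -277, 178), (440, -277, 173), (570, -188, 1)]
316 [(553, -178, 0), (559, -182, -1), (562, -186, -1), (568, -190, -3)]
318 [(552, -179, -4), (556, -185, -3), (556, -191, 0), (563, -194, -2)]
```

Depth puts the fingertips at z≈171 when the TCP reads 156, so they stand about 28 mm higher than the readings imply. At TCP 17 they closed just above the handle, at about z 31. I'll reopen and go lower in small steps, watching the force.

>>> play_rows(plan=[[0,0,0.05,0,0,0,0.55],[0,0,0.04,0,0,0,0.55],[0,0,0.02,0,0,0,0.55],[0,0,0.016,0,0,0,0.55],[0,0,0.01,0,0,0,0.55],[0,0,0.006,0,0,0,0.55],[0,0,0,0,0,0,0.55]])

```text
t: 6.5
tool_pos: [447.3, -271.5, 15.1]
tcp_rot: [-0.086, -3.14, -0.001]
force: [0.2, 0.1, -0.1]
opening: 46.9
```

>>> play_rows(plan=[[0,0,0.004,0,0,0,0.55],[0,0,0.004,0,0,0,0.55],[0,0,0.004,0,0,0,0.55],[0,0,0,0,0,0,0.55]])

```text
t: 7.0
tool_pos: [447.3, -271.5, 3.1]
tcp_rot: [-0.086, -3.14, -0.001]
force: [-0.4, 0.4, 0.6]
opening: 46.9
```

```bash
python3 - <<'E'
from h import *
to([446,-271,-10],tgt(-3.2,0,-1)); s=cap('side')
P=np.array([pw(s,u,v) for v in range(325,375) for u in range(365,410)])
m=(P[:,2]>3)&(P[:,2]<70)&(abs(P[:,0]-446)<25)&(abs(P[:,1]+271)<45)
Q=P[m]; 
for lo in range(-50,50,8):
    k=(Q[:,1]+271>lo)&(Q[:,1]+271<=lo+8)
    if k.sum(): print(lo,k.sum(),np.percentile(Q[k,2],[2,50,95]).round(1))
E
```

```text
t 7.00 pos [ 447.3 -271.5    3.1] open 46.9 F [-0.4   0.35  0.59] T [-0.02  0.01 -0.02]
shift mm [ 1.3  0.4 13.1] |13.2|
turn deg [ 0.03 -0.03  0.08]
-50 2 [ 4.9 34.8 62.8]
-42 48 [ 3.2 44.1 67.8]
-34 72 [ 4.1 44.6 68.6]
-26 22 [13.1 44.6 67.9]
-18 57 [ 3.2 16.4 29.9]
-10 62 [ 8.2 27.4 32. ]
-2 55 [24.7 28.3 31.1]
6 19 [23.9 27.6 29.3]
14 3 [ 6.1 44.9 54.1]
22 129 [ 3.5 40.6 64.2]
30 27 [ 3.6 47.6 67.5]
38 10 [ 3.4 65.1 69.7]
```

>>> play_rows(plan=[[0,0,0.004,0,0,0,0.55],[0,0,0.004,0,0,0,0.55],[0,0,0.003,0,0,0,0.55],[0,0,0,0,0,0,0.55]])

```text
t: 7.55
tool_pos: [447.3, -271.4, -7.9]
tcp_rot: [-0.086, -3.14, -0.001]
force: [-0.3, 0.5, 0.0]
opening: 46.9
```

>>> play_rows(plan=[[0,0,0,0,0,0,0.35],[0,0,0,0,0,0,0.0],[0,0,0,0,0,0,0],[0,0,0,0,0,0,0],[0,0,0,0,0,0,0]], newtons=60)

```text
t: 8.18
tool_pos: [447.9, -271.9, -7.2]
tcp_rot: [0.086, 3.14, -0.001]
force: [-0.3, -0.4, 4.3]
opening: 20.8
```

>>> play_rows(plan=[[0,0,-0.01,0,0,0,0],[0,0,-0.03,0,0,0,0],[0,0,-0.04,0,0,0,0],[0,0,-0.04,0,0,0,0],[0,0,-0.03,0,0,0,0],[0,0,0,0,0,0,0],[0,0,0,0,0,0,0],[0,0,0,0,0,0,0]])

```text
t: 9.18
tool_pos: [446.4, -270.8, 140.8]
tcp_rot: [-0.086, -3.138, -0.003]
force: [-0.2, -0.2, -1.5]
opening: 20.9
```

```bash
python3 - <<'E'
from h import *
to([446,-271,145],tgt(-3.2,0,-1))
c=cap('side'); save(cv2.resize(c['image'][220:400,300:520],None,fx=3.6,fy=3.3,interpolation=cv2.INTER_CUBIC),'s3'); cap('top')
E
```

```text
t 9.18 pos [ 446.4 -270.8  140.8] open 20.9 F [-0.17 -0.21 -1.49] T [-0.12 -0.02 -0.02]
shift mm [ 0.4 -0.2 -4.2] |4.3|
turn deg [ 0.12 -0.16  0.07]
```

View pics/s3.png

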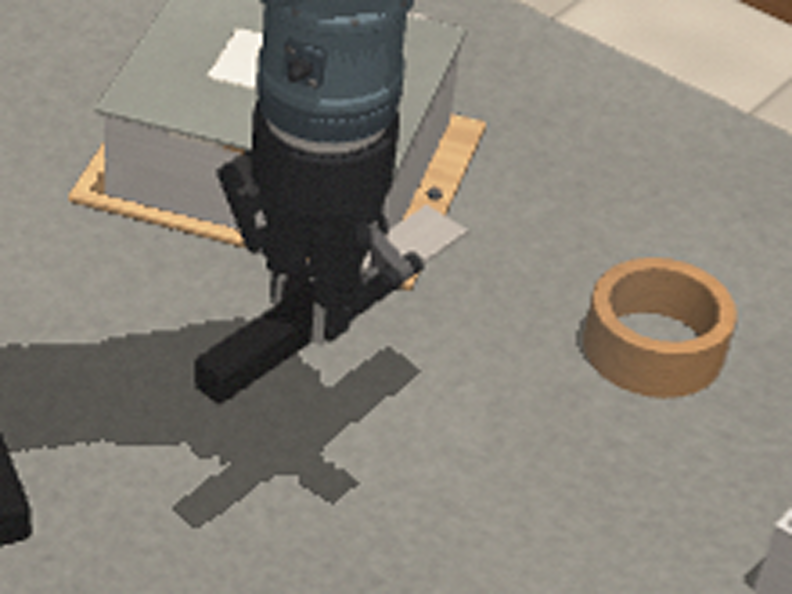

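The opener is held level with its blade tip near s3 (447,218). I'll check the blade pose in 3D.

```bash
cat >> h.py <<'E'
def bright(c,box,zlo,zhi):
    """world points of bright steel pixels in box u0,u1,v0,v1 with zlo<z<zhi"""
    u0,u1,v0,v1=box; o=[]
    for v in range(v0,v1):
        for u in range(u0,u1):
            p=c['image'][v,u].astype(int)
            if p.min()>150 and p.max()-p.min()<30 and c['depth'][v,u]>0:
                w=pw(c,u,v)
                if zlo<w[2]<zhi: o.append(np.r_[w,u,v])
    return np.array(o)
E
python3 - <<'E'
from h import *
for n,b in(('side',(400,440,270,310)),('top',(425,470,230,300))):
    c=load(n); B=bright(c,b,120,200); print(n,len(B))
    if len(B)>10:
        print(np.median(B,0).round(1), B[:,:3].min(0).round(1),B[:,:3].max(0).round(1))
        A=np.c_[B[:,:2]-B[:,:2].mean(0),np.ones(len(B))]; k=np.linalg.lstsq(A,B[:,2],rcond=None)[0]; print('plane slopes deg',np.degrees(np.arctan(k[:2])).round(1),k[2])
c=load('side')
to([439.5,-155,140],tgt(21,0,-1))
E
```

```text
side 192
[ 542.4 -275.6  163.9  417.   290. ] [ 494.6 -292.   157.2] [ 563.  -259.9  169.3]
plane slopes deg [-1.2 -2.6] 163.9243712489568
top 537
[ 528.9 -274.2  163.5  462.   251. ] [ 490.  -288.5  156.9] [ 564.5 -257.   170.4]
plane slopes deg [-0.1  0.6] 163.49415724614934
t 9.28 pos [ 446.7 -271.   141.1] open 21.2 F [ 0.18  0.44 -1.74] T [-0.03 -0.02 -0.01]
shift mm [ 13.5 115.4   1.3] |116.2|
turn deg [  0.12  -0.11 -24.12]
```

>>> play_rows(plan=[[0.003,0.029,0,0,0,0,0],[0.003,0.029,0,0,0,0,0],[0.003,0.029,0,0,0,0,0],[0.004,0.028,0,0,0,0,0],[0,0,0,0,0,-8,0],[0,0,0,0,0,-8,0],[0,0,0,0,0,-8.1,0],[0,0,0,0,0,0,0]])

```text
t: 10.28
tool_pos: [440.4, -155.9, 141.9]
tcp_rot: [0.569, -3.089, -0.001]
force: [0.1, -0.5, -1.3]
opening: 21.0
```

>>> play_rows(plan=[[0,0,0.02,0,0,0,0],[0,0,0.03,0,0,0,0],[0,0,0.02,0,0,0,0],[0,0,0,0,0,0,0],[0,0,0,0,0,0,0]])

```text
t: 10.9
tool_pos: [441.2, -156.3, 73.0]
tcp_rot: [-0.57, 3.089, -0.0]
force: [0.4, -0.4, -0.4]
opening: 20.7
```

```bash
python3 - <<'E'
from h import *
to([439.5,-155,68.5],tgt(21,0,-1))
c=cap('side'); save(cv2.resize(c['image'][200:380,240:460],None,fx=3.6,fy=3.3,interpolation=cv2.INTER_CUBIC),'s4'); t=cap('top')
pr=lambda c,p:cv2.projectPoints(np.array([p],float),c['rvec'],c['tvec'],c['mtx'],c['dist'])[0].ravel().round(1)
for n,c in(('side',c),('top',t)):
    u,v=pr(c,(535,-118,91)).astype(int); B=bright(c,(u-35,u+35,v-35,v+35),78,99); print(n,len(B))
    if len(B)>10:
        yw=np.radians(21); U=np.array([np.cos(yw),np.sin(yw)]); V=np.array([-U[1],U[0]])
        D=B[:,:2]-[578,-101]; a=D@U;b=D@V
        print('along',np.percentile(a,[1,50,99]).round(1),'lat',np.percentile(b,[2,50,98]).round(1),'z',np.median(B[:,2]))
        k=np.polyfit(a,b,1); print('yaw rel deg',np.degrees(np.arctan(k[0])),'slope',np.degrees(np.arctan(np.polyfit(a,B[:,2],1)[0])))
E
```

```text
t 10.90 pos [ 441.2 -156.3   73. ] open 20.7 F [ 0.38 -0.39 -0.4 ] T [-0.01  0.01  0.06]
shift mm [1.1 1.8 4.5] |5.0|
turn deg [-0.02  0.03 -0.08]
side 47
along [-94.  -43.5 -31. ] lat [-17.4 -12.8  -3. ] z 96.37339469269166
yaw rel deg 3.949682384225999 slope 0.04326640714138149
top 335
along [-90.7 -53.9  -6. ] lat [-17.3  -4.6  13.6] z 95.91937172540231
yaw rel deg 10.276831376537032 slope 0.4121563329539093
```

View pics/s4.png

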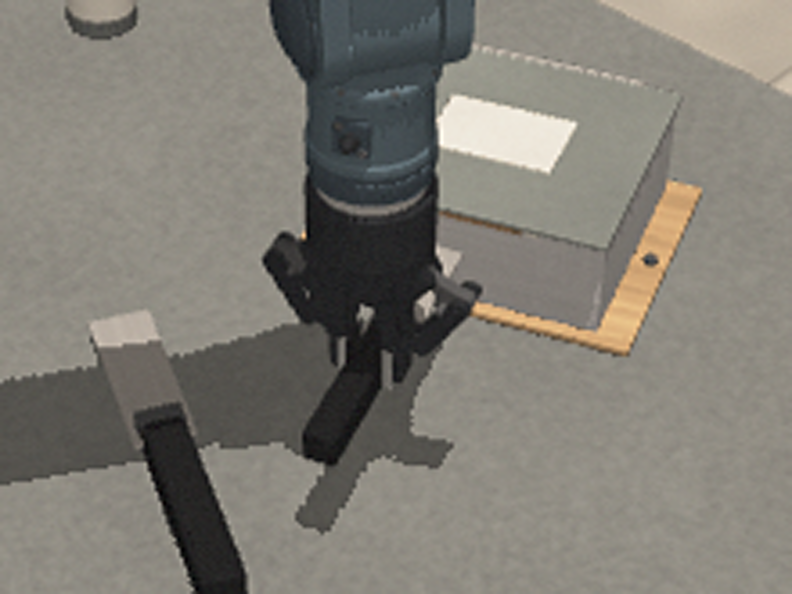

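The blade sits level in front of the notch (dark slot at s4 (440–520, 215–232)), with its mid-plane at z≈94.5. I'll lower it 4.5 mm and insert 60 mm.

>>> play_rows(plan=[[0,0.002,0.0045,0,0,0,0],[0,0,0,0,0,0,0],[-0.012,0,0,0,0,0,0],[-0.012,0,0,0,0,0,0],[-0.012,0,0,0,0,0,0],[-0.012,0,0,0,0,0,0],[-0.012,0,0,0,0,0,0],[0,0,0,0,0,0,0]])

```text
t: 12.0
tool_pos: [497.3, -132.5, 68.0]
tcp_rot: [-0.573, 3.088, -0.0]
force: [0.3, -0.2, -1.5]
opening: 20.6
```

```bash
python3 - <<'E'
from h import *
to([0,0,0]); 
for n in('top','side'):
    c=cap(n); P=[pw(c,*cv2.projectPoints(np.array([[640+dx,-75+dy,105.]]),c['rvec'],c['tvec'],c['mtx'],c['dist'])[0].ravel()) for dx in(0,60) for dy in(-60,0)]
    print(n,np.round(P,1).tolist())
E
```

```text
t 12.00 pos [ 497.3 -132.5   68. ] open 20.6 F [ 0.26 -0.24 -1.46] T [-0.04  0.08 -0.05]
shift mm [416.6 302.2  67.7] |519.1|
top [[640.4, -135.2, 102.9], [640.0, -75.0, 105.2], [699.4, -134.8, 107.2], [700.2, -75.0, 104.2]]
side [[635.3, -138.5, 110.4], [639.3, -75.6, 105.8], [699.5, -135.3, 105.5], [698.7, -76.0, 106.4]]
```

The blade is in with the lid still shut and no contact force. Now I raise it to about 20°, following the lid's arc.

>>> play_rows(plan=[[0,0,-0.006,0,0,0,0],[0,0,-0.006,0,0,0,0],[-0.0005,0,-0.008,0,0,0,0],[-0.001,0,-0.008,0,0,0,0],[-0.001,0,-0.008,0,0,0,0],[-0.002,0,-0.008,0,0,0,0],[-0.002,0,-0.008,0,0,0,0],[0,0,0,0,0,0,0]])

```text
t: 13.1
tool_pos: [503.1, -130.6, 120.8]
tcp_rot: [-0.572, 3.087, -0.001]
force: [-1.7, -0.3, -1.8]
opening: 20.9
```

```bash
cat >> h.py <<'E'
def lid(c):
    """lid angle from depth: plane fit over lid-plate pixels (box frame)"""
    yw=np.radians(21); U=np.array([np.cos(yw),np.sin(yw)]); V=np.array([-U[1],U[0]]); H=np.array([746,-36.5])
    pts=[]
    for v in range(100,330,2):
        for u in range(270,450,2):
            if c['depth'][v,u]>0:
                w=pw(c,u,v); D=w[:2]-H; a=-D@U; b=D@V
                if 10<a<175 and abs(b)<98 and w[2]>103: pts.append((a,b,w[2]))
    P=np.array(pts)
    best=None
    for th in np.radians(np.arange(-2,70,.5)):
        d=abs(-P[:,0]*np.sin(th)+(P[:,2]-100)*np.cos(th)-5); n=(d<4).sum()
        if best is None or n>best[0]: best=(n,th,d)
    Q=P[best[2]<6]; k=np.polyfit(Q[:,0],Q[:,2],1)
    return np.arctan(k[0]),k[1],len(Q),Q[:,0].min(),Q[:,0].max()
E
python3 - <<'E'
from h import *
to([0,0,0])
for n in('top','side'): print(n,np.round(lid(cap(n)),3))
E
```

```text
t 13.10 pos [ 503.1 -130.6  120.8] open 20.9 F [-1.66 -0.34 -1.84] T [-0.19  0.38  0.03]
shift mm [423.1 302.3 119.9] |533.6|
top [2.89000e-01 1.06297e+02 1.67900e+03 1.00820e+01 1.71822e+02]
side [2.86000e-01 1.06659e+02 3.60000e+02 1.07540e+01 1.74419e+02]
```

Both cameras put the lid at about 0.29 rad, as expected, and the grip is holding. I continue to 40°.

>>> play_rows(plan=[[-0.003,0,-0.008,0,0,0,0],[-0.0035,0,-0.008,0,0,0,0],[-0.004,0,-0.0075,0,0,0,0],[-0.004,0,-0.0075,0,0,0,0],[-0.0045,0,-0.007,0,0,0,0],[-0.005,0,-0.0065,0,0,0,0],[-0.005,0,-0.0065,0,0,0,0],[0,0,0,0,0,0,0]])

```text
t: 14.2
tool_pos: [530.2, -120.0, 171.6]
tcp_rot: [-0.573, 3.088, -0.0]
force: [-1.5, -1.3, -2.0]
opening: 21.5
```

>>> play_rows(plan=[[0,0,0,0,0,0,0],[0,0,0,0,0,0,0],[0,0,0,0,0,0,0],[0,0,0,0,0,0,0]])

```text
t: 14.7
tool_pos: [529.2, -120.1, 170.8]
tcp_rot: [0.572, -3.089, -0.0]
force: [-1.7, -1.4, -3.0]
opening: 20.9
```

```bash
python3 - <<'E'
from h import *
to([0,0,0])
for n in('top','side'): c=cap(n); print(n,np.round(lid(c),3))
save(cv2.resize(c['image'][120:340,220:460],None,fx=3,fy=2.7,interpolation=cv2.INTER_CUBIC),'s5')
E
```

```text
t 14.70 pos [ 529.2 -120.1  170.8] open 20.9 F [-1.7  -1.36 -3.05] T [-0.18  0.43  0.  ]
shift mm [451.1 301.5 171. ] |568.9|
top [6.73000e-01 1.08446e+02 1.14300e+03 1.01610e+01 1.39779e+02]
side [  0.651 111.084  39.     31.7   140.989]
```

View pics/s5.png

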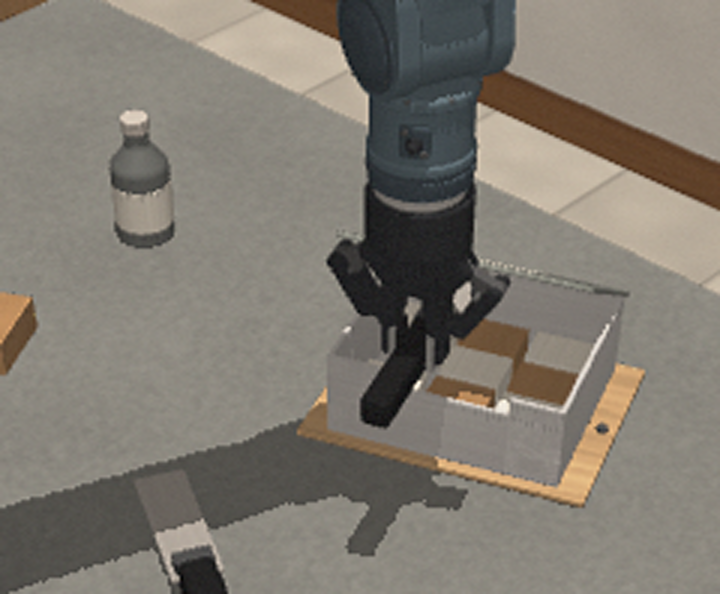

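The lid is open with the packs visible at s5 (430–580, 320–400). The blade is under the lid and the gripper is clear of the lid and box. One drift check, then I hand in if steady.

>>> play_rows(plan=[[0,0,0,0,0,0,0],[0,0,0,0,0,0,0],[0,0,0,0,0,0,0],[0,0,0,0,0,0,0],[0,0,0,0,0,0,0],[0,0,0,0,0,0,0]])

```text
t: 15.55
tool_pos: [529.3, -120.1, 171.0]
tcp_rot: [-0.572, 3.089, 0.0]
force: [-1.4, -0.7, -3.0]
opening: 21.0
```

```bash
python3 - <<'E'
from h import *
a=lid(cap('top'))[0]; to([0,0,0]); print(a)
if .63<a<.76: print(manip.close_job())
E
```

```text
t 15.60 pos [ 529.3 -120.1  171. ] open 20.6 F [-1.76 -0.43 -3.24] T [-0.23  0.39 -0.02]
shift mm [451.3 301.6 171. ] |569.1|
0.6736670263537432
the job is handed in; nothing more can be done
None
```

I picked up the smaller opener, put its blade in through the notch and levered the lid up. I handed the job in at 15.6 s, holding the lid on the blade alone.

**Last checks**
- **Lid angle:** the top camera read 0.673 rad and, 0.9 s later, 0.674 rad, so it was not drifting. The blade geometry gives about 0.69. The side camera gave 0.651 from few points. All are inside 0.593–0.803.
- **Opener:** the gripper opening stayed near 21 mm on the 22 mm handle, at 60 N grip rather than the suggested 40. The grip point is about 192 mm above the bench.
- **Force:** the wrist showed about 3 N, with the lid resting on the blade. In the last picture the blade sits well above the sill and clear of the box.
- **Bystanders:** I never went near the carton, bottle or tape roll. The last picture shows the bottle upright, but I did not measure their final positions.

**What disagreed:** my first grasp closed on nothing, just above the handle. The camera depth showed the fingertips about 28 mm higher than the TCP reading and `tip_extent` imply. I allowed for that offset, the second grasp held, and the blade heights checked by camera afterwards agreed to within about 1 mm.

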